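# Slide the board carrier home under the bench microscope

### The arm

A 6-joint arm with a two-finger parallel gripper is mounted at the origin on the work surface. World frame = base frame: x ahead of the robot, y to its left, z up, the work surface at z = 0. Lengths are in m, angles in rad, forces in N, time in s.
With the tool pointing down it reaches from about 0.35 to 0.95 m from the base axis. Payload 17.4 kg.
Tool frame: the origin (TCP) lies at the very end of the fingers, on their centre line; the grasp point (between the pads) lies 19 mm behind it (pinch_z is the distance from the TCP to the grasp point, in m); z points along the fingers, y is the line along which they close (so a half turn about z gives the same grasp; the last joint's range is limited). The gripper opens to 93 mm and grips with 3 to 60 N. Pads are 15 mm wide; open, the fingers measure 128 mm over their backs; the gripper's body (75 mm by 188 mm) begins 65 mm behind the grasp point.
Start: joints at [-1.281, 0.116, 1.442, -0, 1.584, -0.038], TCP at [0.217, -0.639, 0.219] pointing down, gripper open.
Joint ranges: [-2.83, 2.83], [-0.83, 2.19], [0.07, 2.5], [-1.14, 4.28], [0.01, 3], [-2.97, 2.97]. Speed limits (rad/s): [1.89, 1.89, 2.22, 3.14, 3.14, 3.14].

### API

Orientations are given as a rotation vector (axis times angle).
In Python, from plant import observe, grab_frame, camera_info, hand_in, pinch_z gives the robot as it stands.
- The arm moves only by the shell command python3 -m inch 'ROWS' [OPENING] [FORCE]. ROWS is JSON, one flat list of numbers, 6 for each row, row after row: the shift along the world's x, y, z in m, then the turn, a rotation vector about the world's x, y, z in degrees. In form: [dx, dy, dz, ax, ay, az, dx, dy, dz, ax, ay, az, ...]. A call has 1 to 5 rows; each row is the pose to reach, as a shift and turn from the pose commanded when the call began; what a row does not reach only later rows make up. A row lasts 1/8 s, in which the tool goes at most 62.5 mm and 10.7 degrees, less where a joint would pass 70% of its speed; a pose out of reach is approached as far as the arm can. A call with a gripper value outside its range is refused whole. OPENING is the opening, from -1 (shut) to 1 (fully open), set as the call begins (- or left out, the last holds). The fingers move at their own pace and stop on an object; FORCE is the grip in N (left out, the last holds). Time passes only in rows, so rows that repeat a pose let the fingers close. It gives the time, the measured TCP pose, the force, the opening and the grip force at its end, in the units of the state.
- observe(): the state, without advancing time (a new reading comes with each control period).
- grab_frame(name): name is "side" or "top" or "wrist"; returns the picture (400x640x3 uint8, red, green, blue); there is no depth.
- camera_info(name): a dict with "fx", "fy", "cx", "cy" (pixels), "origin" and "attitude" of the camera in the world. Camera axes: x right, y up, looking along -z (the intrinsics and any distortion apply to the point x, -y, -z); pixel columns grow to the right and rows downward; lengths in m; the calibration is good to about 2 mm. A picture is of the moment at which its call begins: read the wrist's pose just before it. camera_info takes no time and is no camera call; for the wrist camera it gives the pose at the moment of the call.
- hand_in(): hands the job in; it is judged then, once.
The state is a dict: "time_s": time; "joints": joint angles; "qvel": joint speeds; "joint_torque": joint torques, N m; "ee_pos": TCP position; "ee_rot": TCP orientation; "ft_force": force on the tool from outside, world axes, zero at the start; "moment": the same for the moment, N m; "width": opening from 0.0 (shut) to 1.0 (fully open); "grip_force": force on a finger pad.
Only numpy, scipy, OpenCV 4.12 (cv2) and the standard library are available. Lean on these libraries where they do the work, as an engineer would, in place of code of your own. Each camera call takes 0.05 s, during which the arm holds its last target. There are 200 camera calls.

### The job

Put the circuit-board carrier under the bench microscope: lift it onto the front of the microscope's stage plate, board end towards the microscope and handle towards the robot, and slide it between the guide rails, under the lamp hood, until its front edge is fully home against the end stop, then let go. There is no room for an upright gripper at the hood, so lean it back for the last stretch. Do not knock the microscope, do not tip the carrier over, and leave the other things on the bench where they are.

Things in the scene. Friction and masses are not known exactly. Their poses are not given: they have to be found in the camera images.
- carrier_center (a point): Loose board carrier, about 0.35 kg, lying flat: aluminium deck 115 long (its x) x 70 wide x 10 mm thick, green circuit board on its front (+x) half (up to 18 mm above the underside), steel fin handle on its rear half. This point: middle of the deck's length and width, 24 mm above the underside; x to the board end (front), z up. It starts on the bench left or right of the stage.
- fin_balance (a point): Point on the carrier's handle, a straight upright steel fin 14 mm thick along the deck's centreline, from 21 mm ahead of this point (along its x) to 57 mm behind it; fin top 48 mm, this point 29 mm above the carrier's underside. 32 mm behind carrier_center. The carrier balances about here: lift it here. Axes as carrier_center.
- thumb_plate (a point): Middle of the rear face of the carrier's upright thumb plate, which closes the fin's rear end: 36 mm wide, 8 mm thick, from 10 to 48 mm above the carrier's underside. 95 mm behind carrier_center (37 mm behind the deck's rear edge). A good face to push on. Axes as carrier_center.
- lane_mouth (a point): Mouth of the lane on the microscope's fixed stage plate (aluminium, 330 x 110 x 6 mm, from 160 mm before to 170 mm past this point). On the plate's top, on its centreline; x points into the lane, away from the robot, z up. Steel rails, 14 mm high, 75 mm apart, start 6 mm past it, with flares beginning 16 mm before it; the plate before those is open and clear above.
- end_stop (a point): Foot of the end stop's near face, on the centreline of the plate's top, 145 mm past lane_mouth, same axes. The stop is a steel bar across the lane, 20 mm high. With the carrier's front edge against it, carrier_center is 57.5 mm before it.
- hood_edge (a point): Lower near edge of the microscope's lamp hood, on the lane's centreline, 15 mm before lane_mouth and 110 mm above the bench; axes as lane_mouth. The hood covers the lane from here to the stop, 120 mm wide; hood and optics block rise almost straight up to 200 mm above the bench. With the carrier home, the thumb plate's rear face is 7.5 mm inside this edge.
- microscope: White stereo microscope, fixed to the stage, axes as the lane; origin on the bench 6 mm below lane_mouth. Clear diffuser under the hood at 107 mm above the bench. Above the optics block a narrower head and eyepieces rise to 350 mm. Its post (foot of 60 mm radius, 375 mm tall) stands at x = 130, y = 165 mm, joined to the head by an arm at about 245 mm.
- parts_tray: Bystander: black open parts tray 120 x 85 x 30 mm, on the bench on the other side of the stage from the carrier. Origin at the centre of its underside.
- flux_jar: Bystander: closed jar, 60 mm diameter, 75 mm tall. Origin at the centre of its underside.
- multimeter: Bystander: yellow hand multimeter lying flat, 160 x 80 x 36 mm (to 44 mm at the dial). Origin at the centre of its underside.
- driver_rack: Bystander: black block 50 x 160 x 50 mm with five upright screwdrivers, 164 mm tall in all. Origin at the centre of its underside.
There are look-alikes about, which are no part of the job. There is more than one size of the part that bears carrier_center; the job needs the smaller.

How it is judged:
At the end, for the whole second after the job is handed in: The carrier lies flat on the stage plate between the rails, board end inward, its front edge within 5 mm of the end stop (centre 82.5 to 92 mm past the lane mouth, within 6 mm of the centreline, in line within 0.08 rad), at rest and released (x of carrier_center in the frame of lane_mouth between 0.0825 and 0.092 m and y of carrier_center in the frame of lane_mouth between -0.006 and 0.006 m and z of carrier_center in the frame of lane_mouth between 0.02 and 0.028 m and angle between carrier_center's own z axis and vertical below 0.06 rad and angle between the x axis of carrier_center and the x axis of lane_mouth, either way round below 0.08 rad); the robot touches nothing.
It fails at once if the microscope is knocked (over 10 N on it) (contact force between microscope and anything else above 10 N).
It fails at once if the carrier is tipped over (more than 60 degrees) (angle between carrier_center's own z axis and vertical above 1.05 rad).
It fails at once if a bystander is moved by more than 20 mm (distance of any of parts_tray, flux_jar, multimeter, driver_rack from where it was at the start of the episode above 0.02 m).
It also fails if it takes over 58 s, if anything falls off the work surface, if the arm or the gripper's body presses on something with over 40 N, if the wrist force passes 120 N, or if a joint passes its speed limit or range.

## Working session

There is one attempt and no reset: what is moved stays moved. The work goes in short steps, Python scripts to look and compute and a shell command to move; the robot and the scene stay as the last step left them, time stands still between calls to the robot, and variables do not carry over. Pictures are saved under pics/ and viewed, at most 10 in all, crops included, and the job is handed in when it is done.

```bash
mkdir -p pics; ls; python3 - <<'E'
from plant import *
import cv2
for n in ("top","side"):
    i=camera_info(n); print(n,i)
    cv2.imwrite(f"pics/{n}0.png",grab_frame(n)[:,:,::-1])
print(observe(), pinch_z)
E
```

```text
pics
top {'fx': 505.2468612661387, 'fy': 505.2468612661387, 'cx': 316.5311644190978, 'cy': 207.2535255337123, 'origin': array([ 0.22506451, -0.11799944,  2.02369517]), 'attitude': array([ 0.1347989 , -0.14338433, -1.58726829])}
side {'fx': 433.7376076224657, 'fy': 433.7376076224657, 'cx': 321.90272532971954, 'cy': 201.35220348573014, 'origin': array([-0.1941115 , -1.015803  ,  1.28633257]), 'attitude': array([ 0.75568926, -0.26813716, -0.66965515])}
{'time_s': 0.1, 'joints': array([-1.28079605e+00,  1.16444238e-01,  1.44219315e+00, -8.28660945e-06,
        1.58400214e+00, -3.78020028e-02]), 'qvel': array([-0.00043979, -0.00073687, -0.00171885,  0.00015765,  0.00056075,
       -0.00041972]), 'joint_torque': array([ 1.87978760e-03, -7.22892237e+01, -6.23865151e+01,  7.81925325e-02,
        2.27198016e-02, -8.26466703e-05]), 'ee_pos': array([ 0.21726084, -0.63888708,  0.21797811]), 'ee_rot': array([-3.09846621e+00, -5.12438871e-01,  2.19652114e-04]), 'ft_force': array([-0.22072711,  0.2963229 ,  0.39568122]), 'moment': array([ 0.01005755,  0.02115747, -0.00926675]), 'grip_force': 0.0, 'width': 1.0002664956093168} 0.0188
```

View pics/top0.png

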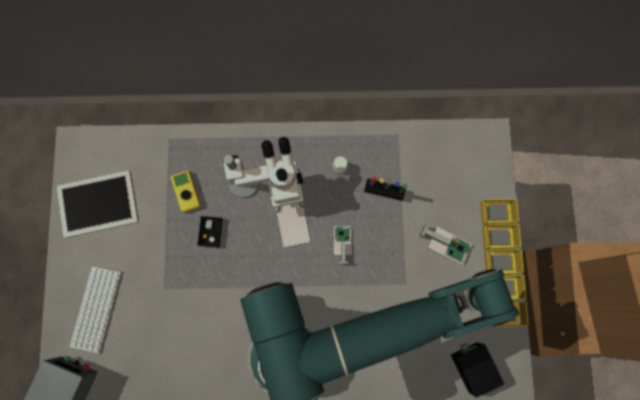

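View pics/side0.png

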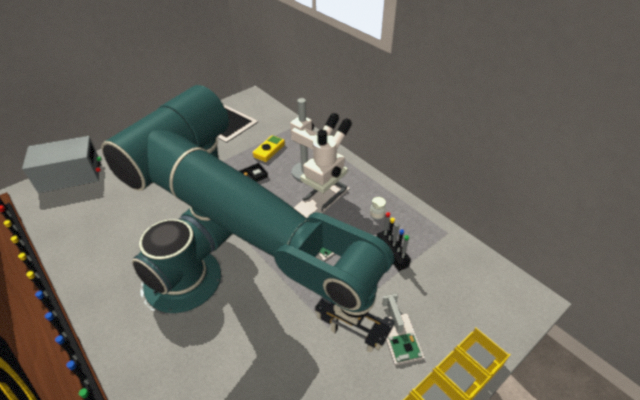

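Top view: the small carrier is at about (342,243), board end up (+x), and the larger look-alike is at (447,245). The stage plate is at about (293,225) and the hood at (287,195). I'll enlarge this area.

```bash
cat > h.py <<'E'
from plant import *
import numpy as np, cv2
from scipy.spatial.transform import Rotation as R
def ray(n,u,v,z,i=None):
    i=i or camera_info(n)
    d=R.from_rotvec(i["attitude"]).apply([(u-i["cx"])/i["fx"],-(v-i["cy"])/i["fy"],-1])
    o=np.array(i["origin"]); return o+d*(z-o[2])/d[2]
def proj(n,p,i=None):
    i=i or camera_info(n)
    c=R.from_rotvec(i["attitude"]).inv().apply(np.array(p)-i["origin"])
    return np.array([i["cx"]+i["fx"]*c[0]/-c[2], i["cy"]-i["fy"]*c[1]/-c[2]])
E
python3 - <<'E'
from h import *
print({k:v for k,v in camera_info("wrist").items()})
im=cv2.imread("pics/top0.png")[175:275,255:388]
cv2.imwrite("pics/top0c.png",cv2.resize(im,None,fx=6,fy=6,interpolation=cv2.INTER_CUBIC))
E
```

```text
{'fx': 296.4074041963356, 'fy': 296.4074041963356, 'cx': 318.6282331484427, 'cy': 195.84955307696134, 'origin': array([ 0.28196064, -0.61784123,  0.38363233]), 'attitude': array([-0.21129944,  0.15378606, -1.23596256])}
```

View pics/top0c.png

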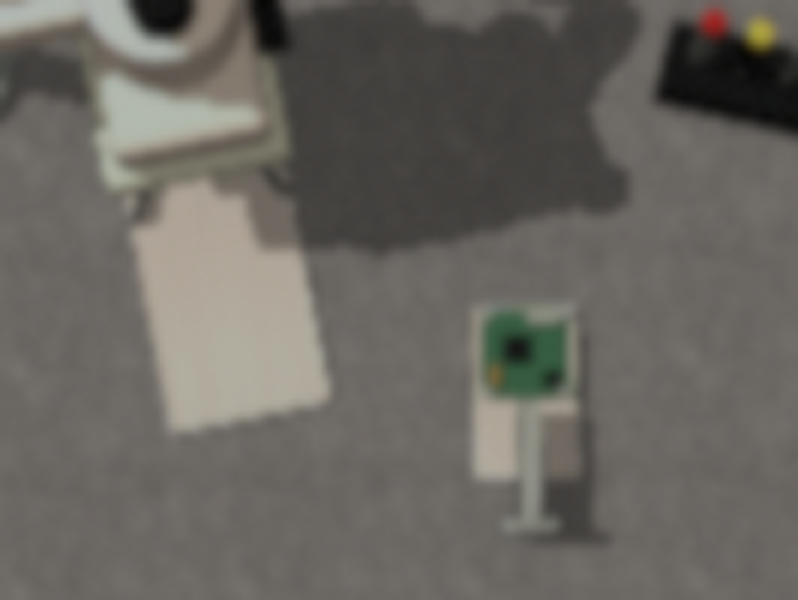

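The crop shows the plate's near corners at (170,433) and (330,402), with its left edge running to (133,235). The carrier deck corners are (474,305), (577,303), (580,480) and (474,480), and the thumb plate is at about (530,524).

```bash
python3 - <<'E'
from h import *
f=lambda u,v,z: ray("top",(u+.5)/6-.5+255,(v+.5)/6-.5+175,z)
P=[f(*p,.006) for p in [(170,433),(330,402),(133,235),(301,253)]]
print("plate",np.round(P,3)); 
m=(P[0]+P[1])/2; e=P[0]-P[1]; print("near mid",m,"w",np.linalg.norm(e),"yaw",np.degrees(np.arctan2(-e[0],e[1])),
 [np.degrees(np.arctan2(*(P[i]-P[j])[[1,0]])) for i,j in((2,0),(3,1))])
h=[f(*p,.110) for p in [(108,190),(288,160)]]; print("hood",np.round(h,3),np.mean(h,0))
D=[f(*p,.010) for p in [(474,305),(577,303),(580,480),(474,480)]]; print("deck",np.round(D,3),np.mean(D,0))
t=f(530,518,.048);print("thumb top",t, "fin front top",f(530,402,.048))
E
```

```text
plate [[ 0.427  0.005  0.006]
 [ 0.446 -0.102  0.006]
 [ 0.562  0.029  0.006]
 [ 0.547 -0.084  0.006]]
near mid [ 0.4366578  -0.04856232  0.006     ] w 0.1086152534309351 yaw 9.809825266405893 [np.float64(9.988724789377299), np.float64(9.887272946951407)]
hood [[ 0.574  0.037  0.11 ]
 [ 0.591 -0.079  0.11 ]] [ 0.58252925 -0.02100656  0.11      ]
deck [[ 0.509 -0.2    0.01 ]
 [ 0.509 -0.269  0.01 ]
 [ 0.39  -0.267  0.01 ]
 [ 0.392 -0.197  0.01 ]] [ 0.44973017 -0.23314596  0.01      ]
thumb top [ 0.36295226 -0.23091082  0.048     ] fin front top [ 0.4385758  -0.23321784  0.048     ]
```

Lane yaw is about 9.9°, with the mouth near (0.594,-0.021). The carrier centre is about (0.450,-0.233), yaw about -1.5°. I'll move above it and refine with the wrist camera.

```bash
python3 -m inch '[0.03,0.05,0.03,0,0,-4, 0.05,0.11,0.03,0,0,-8, 0.07,0.17,0.03,0,0,-12, 0.09,0.23,0.03,0,0,-16, 0.11,0.29,0.03,0,0,-20]' 1 && python3 -m inch '[0.02,0.05,0,0,0,0, 0.04,0.11,0,0,0,0, 0.04,0.11,0,0,0,0, 0.04,0.11,0,0,0,0]'; python3 - <<'E'
from h import *
import pickle
i=camera_info("wrist"); im=grab_frame("wrist"); pickle.dump(i,open("w1.pkl","wb"))
print(i,observe()["ee_pos"],observe()["ee_rot"])
cv2.imwrite("pics/w1.png",im[:,:,::-1])
E
```

```text
time_s: 0.72
ee_pos: [0.3256, -0.3525, 0.2484]
ee_rot: [-3.141, 0.038, 0.0]
ft_force: [1.4, 0.1, 0.4]
width: 1.001
grip_force: 0.0
time_s: 1.23
ee_pos: [0.3655, -0.2446, 0.2486]
ee_rot: [3.141, -0.032, -0.0]
ft_force: [-0.6, -0.3, 0.3]
width: 1.003
grip_force: 0.0
{'fx': 296.4074041963356, 'fy': 296.4074041963356, 'cx': 318.6282331484427, 'cy': 195.84955307696134, 'origin': array([ 0.43370918, -0.24620447,  0.41421266]), 'attitude': array([-0.1906924 ,  0.19557478, -1.58219397])} [ 0.36528624 -0.24509216  0.24848097] [ 3.14136919e+00 -3.41353860e-02 -5.66073199e-04]
```

View pics/w1.png

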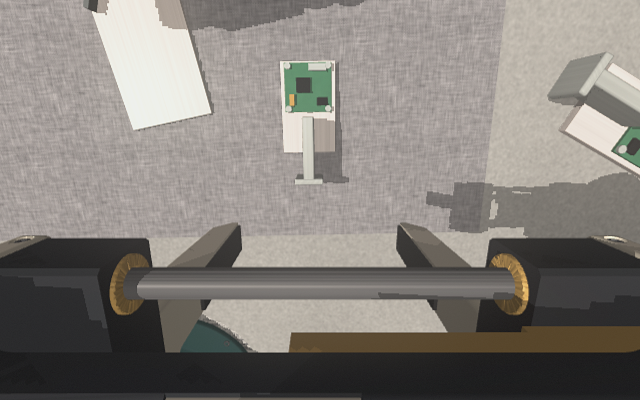

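The wrist view shows the carrier deck at (280–336, 60–152), the fin top from (308,117) to (309,178), and the thumb plate at about (309,181). The plate's near corners are (134,130) and (212,113). I'll enlarge two regions into one picture.

```bash
python3 - <<'E'
from h import *
im=cv2.imread("pics/w1.png"); a=im[50:190,270:350]; b=im[0:140,85:220]
r=lambda x:cv2.resize(x,None,fx=3.7,fy=4,interpolation=cv2.INTER_CUBIC) 
r=lambda x:cv2.resize(x,None,fx=3.7,fy=3.7,interpolation=cv2.INTER_CUBIC)
cv2.imwrite("pics/w1c.png",np.hstack([r(a),r(b)]));print(r(a).shape,r(b).shape)
E
```

```text
(518, 296, 3) (518, 500, 3)
```

View pics/w1c.png

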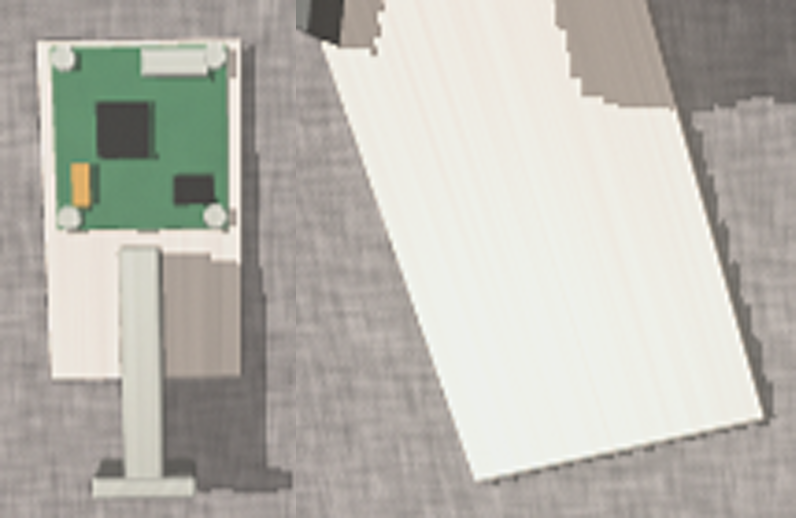

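In the crop, the deck corners are (38,40), (242,40), (241,377) and (51,378). The fin-top front is at (140,247), and the thumb top rear edge runs from (93,494) to (195,494). The plate corners are (477,481) and (765,416), with points on its edges at (327,48) and (677,107).

```bash
python3 - <<'E'
from h import *
import pickle
i=pickle.load(open("w1.pkl","rb"))
A=lambda u,v,z: ray("w",(u+.5)/3.7-.5+270,(v+.5)/3.7-.5+50,z,i)
B=lambda u,v,z: ray("w",(u-296+.5)/3.7-.5+85,(v+.5)/3.7-.5,z,i)
D=[A(*p,.01) for p in [(38,40),(242,40),(241,377),(51,378)]]
fm=(D[0]+D[1])/2; rm=(D[2]+D[3])/2; print("deck",np.round(D,4),(fm+rm)/2,np.degrees(np.arctan2(*(fm-rm)[[1,0]])))
f=A(140,247,.048); t=(A(93,494,.048)+A(195,494,.048))/2
print("fin front",f,"thumb rear",t,"yaw",np.degrees(np.arctan2(*(f-t)[[1,0]])),"len",np.linalg.norm(f-t),"exp .084")
P=[B(*p,.006) for p in [(477,481),(765,416),(327,48),(677,107)]]
e=P[0]-P[1]; m=(P[0]+P[1])/2
print("plate",np.round(P,4),"mid",m,"w",np.linalg.norm(e),np.degrees(np.arctan2(-e[0],e[1])),[np.degrees(np.arctan2(*(P[a]-P[b])[[1,0]])) for a,b in((2,0),(3,1))])
E
```

```text
deck [[ 0.5096 -0.1986  0.01  ]
 [ 0.5081 -0.2682  0.01  ]
 [ 0.394  -0.267   0.01  ]
 [ 0.395  -0.1974  0.01  ]] [ 0.45167698 -0.23281126  0.01      ] -0.5820518826990628
fin front [ 0.44004403 -0.23278597  0.048     ] thumb rear [ 0.35878189 -0.23176318  0.048     ] yaw -0.721101420840729 len 0.08126857906933031 exp .084
plate [[ 0.4283  0.0031  0.006 ]
 [ 0.4489 -0.104   0.006 ]
 [ 0.5694  0.0289  0.006 ]
 [ 0.5493 -0.0852  0.006 ]] mid [ 0.43859065 -0.0504361   0.006     ] w 0.10911354868484158 10.874904900178967 [np.float64(10.331620086048213), np.float64(10.591353524629403)]
```

```bash
python3 -m inch '[0.03,0.008,-0.04,0,0,0.5, 0.054,0.0125,-0.09,0,0,0.5, 0.054,0.0125,-0.14,0,0,0.5, 0.054,0.0125,-0.17,0,0,0.5, 0.054,0.0125,-0.17,0,0,0.5]' 1; python3 -c "
from plant import *;print(observe()['ee_pos'],observe()['ee_rot'])"
```

```text
time_s: 1.9
ee_pos: [0.418, -0.2325, 0.0765]
ee_rot: [-3.139, 0.023, 0.006]
ft_force: [0.3, 0.1, 0.0]
width: 1.001
grip_force: 0.0
[ 0.41804755 -0.23253513  0.07645435] [-3.13927602  0.0228768   0.00610165]
```

```bash
python3 -m inch '[0.001,0,-0.03,0,0,0, 0.001,0,-0.05,0,0,0, 0.001,0,-0.0625,0,0,0, 0.001,0,-0.0625,0,0,0]' 1 && python3 -m inch '[0,0,0,0,0,0,0,0,0,0,0,0,0,0,0,0,0,0,0,0,0,0,0,0,0,0,0,0,0,0]' -0.9 30;python3 -m inch '[0,0,0,0,0,0,0,0,0,0,0,0,0,0,0,0,0,0]'
```

```text
time_s: 2.4
ee_pos: [0.4205, -0.2324, 0.0165]
ee_rot: [-3.141, 0.021, 0.0]
ft_force: [0.4, 1.3, 0.0]
width: 1.002
grip_force: 0.0
time_s: 3.02
ee_pos: [0.4205, -0.2319, 0.0162]
ee_rot: [3.141, -0.02, 0.0]
ft_force: [0.6, -0.1, -0.5]
width: 0.51
grip_force: 0.0
time_s: 3.4
ee_pos: [0.4205, -0.2319, 0.0162]
ee_rot: [-3.142, 0.02, 0.0]
ft_force: [-0.2, 0.2, 0.7]
width: 0.189
grip_force: 0.0
```

```bash
python3 -m inch '[0,0,0,0,0,0,0,0,0,0,0,0,0,0,0,0,0,0,0,0,0,0,0,0]' && python3 -m inch '[0,0,0.01,0,0,0, 0,0,0.03,0,0,0, 0,0,0.06,0,0,0, 0,0,0.06,0,0,0]'
```

```text
time_s: 3.9
ee_pos: [0.4205, -0.2319, 0.0161]
ee_rot: [3.142, -0.02, -0.0]
ft_force: [-0.4, -1.2, -0.7]
width: 0.147
grip_force: 30.0
time_s: 4.4
ee_pos: [0.4214, -0.2325, 0.0783]
ee_rot: [3.14, -0.02, 0.005]
ft_force: [-0.1, 0.7, -3.4]
width: 0.146
grip_force: 30.0
```

```bash
python3 -m inch '[0.008,0.04,0.01,0,0,2, 0.02,0.08,0.01,0,0,5, 0.035,0.12,0.01,0,0,8, 0.045,0.155,0.01,0,0,11, 0.05,0.18,0.01,0,0,11]' && python3 -m inch '[0.012,0.0107,-0.01,0,0,0, 0.012,0.0107,-0.02,0,0,0, 0.012,0.0107,-0.02,0,0,0]'; python3 - <<'E'
from h import *
import pickle
i=camera_info("wrist"); im=grab_frame("wrist"); pickle.dump(i,open("w2.pkl","wb"))
o=observe();print(o["ee_pos"],o["ee_rot"],o["ft_force"])
cv2.imwrite("pics/w2.png",cv2.resize(im[:,:,::-1],None,fx=1.25,fy=1.25))
E
```

```text
time_s: 5.03
ee_pos: [0.4703, -0.0504, 0.0847]
ee_rot: [-3.128, -0.284, 0.002]
ft_force: [0.5, -0.1, -4.2]
width: 0.156
grip_force: 30.0
time_s: 5.4
ee_pos: [0.4817, -0.0418, 0.0643]
ee_rot: [-3.129, -0.281, 0.004]
ft_force: [0.1, -0.1, -5.1]
width: 0.15
grip_force: 30.0
[ 0.48198911 -0.04192399  0.06520978] [-3.12886667e+00 -2.80188861e-01  2.56591974e-03] [ 0.08586724 -0.32446134 -3.0636283 ]
```

View pics/w2.png

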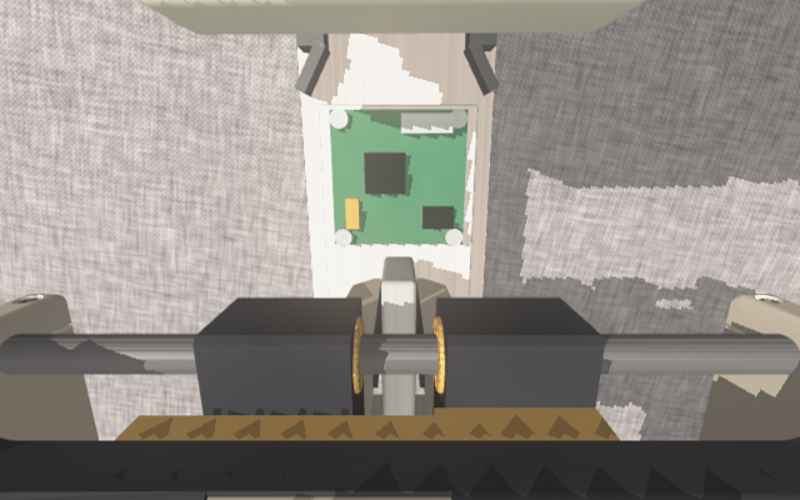

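The view shows the carrier nearly centred over the plate, board inward. The deck front edge is at about (321–478,105), the flare tips are at (308,97) and (488,95), and the plate edges are at (302,100) and (494,100). I'll check the numbers.

```bash
python3 - <<'E'
from h import *
import pickle
i=pickle.load(open("w2.pkl","rb")); s=1.25
A=lambda u,v,z: ray("w",(u+.5)/s-.5,(v+.5)/s-.5,z,i)
L=A(302,100,.006);L2=A(316,290,.006);Rr=A(494,100,.006);R2=A(484,290,.006)
M=(L+Rr)/2;print("plate",L,L2,Rr,R2,"mid",M,(L2+R2)/2,[np.degrees(np.arctan2(*(a-b)[[1,0]])) for a,b in((L,L2),(Rr,R2))])
f=[A(308,97,.020),A(488,95,.020)];print("flare tips",f,np.mean(f,0))
d=[A(321,106,.059),A(478,105,.059)];print("deck front",d,np.mean(d,0),np.linalg.norm(d[0]-d[1]),np.degrees(np.arctan2(-(d[0]-d[1])[0],(d[0]-d[1])[1])))
h=[A(195,33,.11),A(595,33,.11)];print("hood",h,np.mean(h,0),np.degrees(np.arctan2(-(h[0]-h[1])[0],(h[0]-h[1])[1])))
E
```

```text
plate [0.56718046 0.02891955 0.006     ] [0.4546193  0.00681999 0.006     ] [ 0.58656211 -0.07820943  0.006     ] [ 0.47393223 -0.09944737  0.006     ] mid [ 0.57687128 -0.02464494  0.006     ] [ 0.46427576 -0.04631369  0.006     ] [np.float64(11.107812880449663), np.float64(10.67853687503552)]
flare tips [array([0.56811559, 0.02225607, 0.02      ]), array([ 0.58608282, -0.07148557,  0.02      ])] [ 0.5770992  -0.02461475  0.02      ]
deck front [array([0.56197664, 0.00649899, 0.059     ]), array([ 0.57451745, -0.06051323,  0.059     ])] [ 0.56824705 -0.02700712  0.059     ] 0.06817557618639343 10.599841760238517
hood [array([0.57156144, 0.03426136, 0.11      ]), array([ 0.59228747, -0.08045365,  0.11      ])] [ 0.58192445 -0.02309614  0.11      ] 10.241378997893198
```

```bash
python3 -m inch '[0,0,-0.02,0,0,0.2, 0,0,-0.034,0,0,0.2, 0,0,-0.04,0,0,0.2, 0,0,-0.042,0,0,0.2, 0,0,-0.0425,0,0,0.2]'; python3 -m inch '[0,0,0,0,0,0,0,0,0,0,0,0]'
```

```text
time_s: 6.08
ee_pos: [0.4827, -0.0413, 0.024]
ee_rot: [3.128, 0.287, 0.001]
ft_force: [-0.1, 0.4, -4.2]
width: 0.151
grip_force: 30.0
time_s: 6.32
ee_pos: [0.4827, -0.0412, 0.024]
ee_rot: [3.128, 0.287, 0.001]
ft_force: [-0.4, 0.2, -4.7]
width: 0.149
grip_force: 30.0
```

```bash
python3 -m inch '[0,0,-0.001,0,0,0,0,0,-0.0018,0,0,0,0,0,-0.0018,0,0,0]'; python3 -m inch '[0,0,0,0,0,0,0,0,0,0,0,0,0,0,0,0,0,0,0,0,0,0,0,0,0,0,0,0,0,0]' 0; python3 -m inch '[0,0,0.02,0,0,0,0,0,0.05,0,0,0,0,0,0.1,0,0,0,0,0,0.14,0,0,0,-0.03,0,0.16,0,0,0]'
```

```text
time_s: 6.7
ee_pos: [0.4826, -0.0412, 0.0221]
ee_rot: [3.128, 0.287, 0.0]
ft_force: [-2.0, 1.1, 2.5]
width: 0.147
grip_force: 30.0
time_s: 7.32
ee_pos: [0.4825, -0.0413, 0.0218]
ee_rot: [3.128, 0.287, 0.0]
ft_force: [-0.7, -0.2, 1.0]
width: 0.502
grip_force: 0.0
time_s: 7.95
ee_pos: [0.4532, -0.0413, 0.184]
ee_rot: [3.128, 0.287, 0.003]
ft_force: [0.4, -0.3, -0.5]
width: 0.498
grip_force: 0.0
```

```bash
python3 -m inch '[-0.035,-0.01,0,0,0,0,-0.07,-0.019,-0.01,0,0,0,-0.07,-0.019,-0.06,0,0,0,-0.07,-0.019,-0.06,0,0,0,-0.07,-0.019,-0.06,0,0,0]' -1 10;  python3 -m inch '[0,0,-0.04,0,0,0,0,0,-0.08,0,0,0,0,0,-0.097,0,0,0,0,0,-0.097,0,0,0]'; python3 - <<'E'
from h import *
i=camera_info("wrist"); im=grab_frame("wrist")
o=observe();print(o["ee_pos"],o["ee_rot"],o["joints"])
cv2.imwrite("pics/w3.png",im[:,:,::-1])
E
```

```text
time_s: 8.57
ee_pos: [0.3831, -0.0603, 0.1234]
ee_rot: [3.128, 0.287, 0.001]
ft_force: [0.7, 0.2, 0.7]
width: 0.026
grip_force: 0.0
time_s: 9.07
ee_pos: [0.3829, -0.0602, 0.0254]
ee_rot: [-3.128, -0.287, 0.001]
ft_force: [0.1, -0.2, 0.2]
width: 0.008
grip_force: 0.0
[ 0.38329253 -0.06034658  0.026283  ] [3.12819817e+00 2.87233201e-01 1.25221664e-03] [-2.21944872e-01 -4.43170641e-01  2.25009054e+00  2.30203172e-05
  1.33384191e+00  1.16571825e+00]
```

View pics/w3.png

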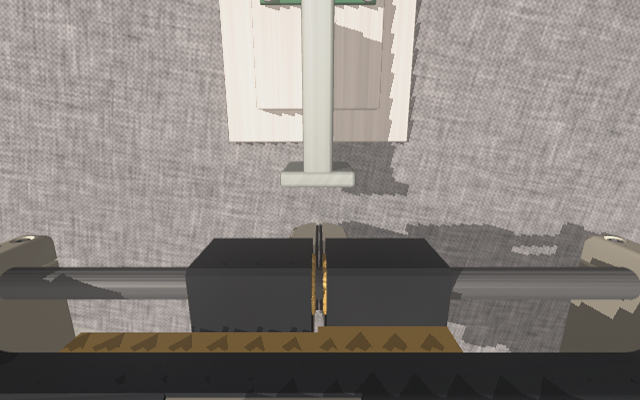

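```bash
python3 -m inch '[0.012,0.0022,0,0,0,0, 0.022,0.0041,0,0,0,0, 0.030,0.0056,0,0,0,0, 0.038,0.007,0,0,0,0, 0.046,0.0085,0,0,0,0]'; python3 -m inch '[0.008,0.0015,0,0,0,0, 0.016,0.003,0,0,0,0, 0.024,0.0044,0,0,0,0, 0.031,0.0057,0,0,0,0, 0.038,0.007,0,0,0,0]';python3 -m inch '[0.007,0.0013,0,0,0,0, 0.011,0.002,0,0,0,0,0.011,0.002,0,0,0,0]'; python3 - <<'E'
from h import *
im=grab_frame("wrist")
o=observe();print(o["ee_pos"],o["ee_rot"],o["joints"])
cv2.imwrite("pics/w4.png",im[:,:,::-1])
E
```

```text
time_s: 9.75
ee_pos: [0.429, -0.0516, 0.0248]
ee_rot: [-3.128, -0.287, 0.001]
ft_force: [-2.9, -0.7, 1.6]
width: 0.006
grip_force: 1.5
time_s: 10.38
ee_pos: [0.467, -0.0447, 0.0248]
ee_rot: [-3.128, -0.287, 0.0]
ft_force: [-2.9, -1.5, 2.0]
width: 0.002
grip_force: 1.4
time_s: 10.75
ee_pos: [0.4778, -0.0427, 0.0248]
ee_rot: [-3.128, -0.287, -0.0]
ft_force: [-0.1, -0.0, -0.5]
width: 0.003
grip_force: 0.0
[ 0.47767435 -0.04268803  0.02484818] [-3.12839541e+00 -2.87075510e-01 -5.31875545e-04] [-1.42408642e-01 -1.96275520e-01  2.06741116e+00  1.36297688e-04
  1.27013995e+00  1.24533099e+00]
```

View pics/w4.png

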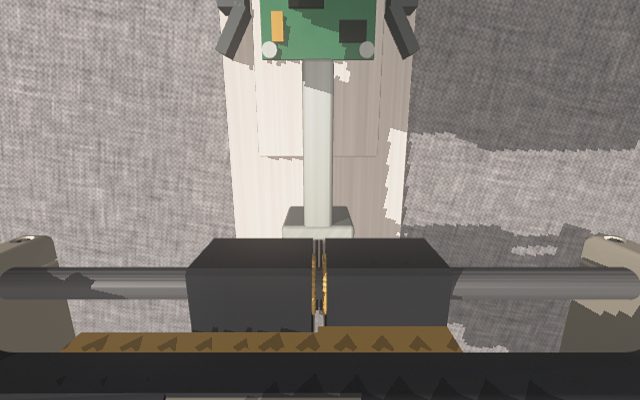

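The carrier is aligned and its front is inside the flares and rails, with the thumb plate at (283–353,220). I'll back off and lean 45°.

```bash
python3 -m inch '[-0.02,-0.0036,0.01,0,0,0, -0.0295,-0.0055,0.02,1.8,-9.8,0, -0.0295,-0.0055,0.02,3.6,-19.6,0, -0.0295,-0.0055,0.02,5.4,-29.4,0, -0.0295,-0.0055,0.02,7.2,-39.2,0]'; python3 -m inch '[0,0,0,1.0,-5.0,0, 0,0,-0.01,1.0,-5.0,0, 0,0,-0.018,1.0,-5.0,0,0,0,-0.018,1.0,-5.0,0]'; python3 - <<'E'
from h import *
o=observe();print(o["ee_pos"],R.from_rotvec(o["ee_rot"]).as_matrix(),o["joints"])
p=o["ee_pos"][:2]-[.595,-.0212];c,s=np.cos(np.radians(10.5)),np.sin(np.radians(10.5));print("lane",c*p[0]+s*p[1],-s*p[0]+c*p[1])
E
```

```text
time_s: 11.42
ee_pos: [0.4598, -0.0522, 0.0526]
ee_rot: [-2.884, -0.268, -1.042]
ft_force: [-75.8, 31.9, -79.5]
width: 0.005
grip_force: 0.0
time_s: 11.92
ee_pos: [0.4805, -0.0591, 0.0409]
ee_rot: [-2.834, -0.268, -1.122]
ft_force: [0.2, -0.0, -0.3]
width: 0.009
grip_force: 0.0
[ 0.48051881 -0.05914527  0.04089124] [[ 0.71629773  0.19209124  0.6708342 ]
 [ 0.13175325 -0.98130223  0.1403104 ]
 [ 0.68524349 -0.01211943 -0.72821321]] [-0.43700141 -0.66592427  2.49651405  0.6307177   0.77120578  0.60650475]
lane -0.11947917172279963 -0.016447336374733643
```

```bash
cat >> h.py <<'E'
C,S=np.cos(np.radians(10.5)),np.sin(np.radians(10.5)); MOUTH=np.array([.595,-.0212,0])
def goal(lx,ly,z,lean):
    "print shift (m) and turn (deg) from the measured pose to a lane pose"
    o=observe(); t=MOUTH+[C*lx-S*ly,S*lx+C*ly,z]
    Rt=R.from_rotvec(np.radians(-lean)*np.array([-S,C,0]))*R.from_euler('z',10.5,degrees=True)*R.from_euler('x',180,degrees=True)
    p=o["ee_pos"]-MOUTH
    print("lane now",np.round([C*p[0]+S*p[1],-S*p[0]+C*p[1],p[2]],4),"shift",np.round(t-o["ee_pos"],4),"turn",np.round(np.degrees((Rt*R.from_rotvec(o["ee_rot"]).inv()).as_rotvec()),1),"j",np.round(o["joints"],2),"f",np.round(o["ft_force"],1))
E
python3 - <<'E'
from h import *
goal(-.14,0,.07,20)
E
```

```text
lane now [-0.1195 -0.0164  0.0409] shift [-0.0232  0.0124  0.0291] turn [-5.  22.7 -0.4] j [-0.44 -0.67  2.5   0.63  0.77  0.61] f [ 0.2 -0.  -0.3]
```

```bash
python3 -m inch '[0,0,0.012,-1,4,0, 0,0,0.03,-2,9,0, -0.006,0.004,0.035,-3,14,0, -0.012,0.008,0.035,-4,18,0, -0.018,0.012,0.035,-5,22,0]'; python3 -m inch '[0,0,0,0,0,0,0,0,0,0,0,0]'; python3 - <<'E'
from h import *
cv2.imwrite("pics/w5.png",grab_frame("wrist")[:,:,::-1])
goal(-.14,0,.07,20)
E
```

```text
time_s: 12.55
ee_pos: [0.4627, -0.0474, 0.0775]
ee_rot: [-3.046, -0.293, -0.557]
ft_force: [-0.7, 1.2, 0.9]
width: 0.009
grip_force: 0.0
time_s: 12.8
ee_pos: [0.4629, -0.0476, 0.0771]
ee_rot: [-3.044, -0.292, -0.562]
ft_force: [0.7, -0.4, 0.2]
width: 0.008
grip_force: 0.0
lane now [-0.1348 -0.0021  0.0771] shift [-0.0055  0.0011 -0.0071] turn [-0.1  0.9 -0.4] j [-0.26 -0.55  2.26  0.17  1.1   1.07] f [-0.1 -0.6  0.9]
```

View pics/w5.png

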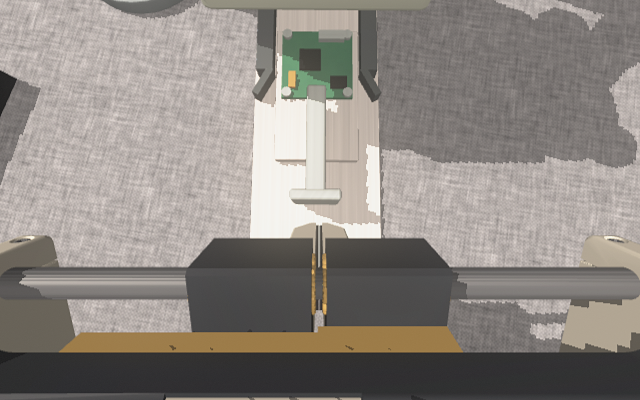

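The carrier is undisturbed and straight in the lane, with the thumb plate at (316,195). I'll descend at 20° lean and push, adding lean as reach allows.

```bash
python3 -m inch '[0,0.002,-0.015,0,0,-0.4, 0,0.002,-0.03,0,0,-0.4, 0,0.002,-0.042,0,0,-0.4, 0,0.002,-0.05,0,0,-0.4, 0,0.002,-0.05,0,0,-0.4]'; python3 - <<'E'
from h import *
goal(-.075,0,.027,20)
E
```

```text
time_s: 13.48
ee_pos: [0.4628, -0.0458, 0.0268]
ee_rot: [-3.046, -0.281, -0.56]
ft_force: [-0.2, -0.4, 0.3]
width: 0.007
grip_force: 0.0
lane now [-1.345e-01 -1.000e-04  2.680e-02] shift [0.0585 0.0109 0.0002] turn [-0.1  0.8 -0. ] j [-0.25 -0.5   2.32  0.18  0.99  1.06] f [-0.2 -0.4  0.3]
```

```bash
python3 -m inch '[0.006,0.0011,0,0,0,0, 0.013,0.0024,0,0,0,0, 0.020,0.0037,0,0,0,0, 0.027,0.005,0,0,0,0, 0.034,0.0063,0,0,0,0]'; python3 -m inch '[0.007,0.0013,0,0.3,-1.5,0, 0.014,0.0026,0,0.6,-3,0, 0.021,0.0039,0,0.9,-5,0, 0.025,0.0046,0,1.1,-6,0, 0.025,0.0046,0,1.3,-7,0]'; python3 - <<'E'
from h import *
goal(-.04,0,.027,38)
E
```

```text
time_s: 14.1
ee_pos: [0.4975, -0.0394, 0.0276]
ee_rot: [-3.046, -0.282, -0.562]
ft_force: [-2.4, -0.1, 1.7]
width: 0.002
grip_force: 1.5
time_s: 14.72
ee_pos: [0.5222, -0.0349, 0.0276]
ee_rot: [-2.995, -0.276, -0.749]
ft_force: [-1.5, -0.3, 0.4]
width: 0.009
grip_force: 0.0
lane now [-0.0741 -0.0002  0.0276] shift [ 0.0335  0.0064 -0.0006] turn [ 1.9 -9.7 -0. ] j [-0.22 -0.4   2.28  0.25  0.82  1.03] f [-1.5 -0.3  0.4]
```

```bash
python3 -m inch '[0.007,0.0013,0,0.4,-2,0, 0.014,0.0026,0,0.8,-4,0, 0.021,0.0039,0,1.2,-6,0, 0.028,0.0052,0,1.6,-8,0, 0.034,0.0063,0,1.9,-9.7,0]'; python3 -m inch '[0,0,0,0,0,0]'; python3 - <<'E'
from h import *
goal(-.0155,0,.027,40)
E
```

```text
time_s: 15.35
ee_pos: [0.556, -0.0287, 0.0275]
ee_rot: [-2.904, -0.267, -0.999]
ft_force: [-1.6, -0.4, -1.4]
width: 0.006
grip_force: 0.7
time_s: 15.48
ee_pos: [0.5559, -0.0287, 0.0274]
ee_rot: [-2.905, -0.266, -0.998]
ft_force: [-0.1, 0.5, 1.0]
width: 0.005
grip_force: 0.0
lane now [-0.0399 -0.0003  0.0274] shift [ 0.0239  0.0047 -0.0004] turn [ 0.4 -2.1  0. ] j [-0.23 -0.39  2.32  0.43  0.63  0.88] f [-0.1  0.5  1. ]
```

```bash
python3 -m inch '[0.004,0.0007,0,0,-1,0, 0.008,0.0015,0,0.2,-2,0, 0.012,0.0022,0,0.2,-2,0, 0.016,0.003,0,0.2,-2,0, 0.0197,0.0037,0,0.2,-2,0]'; for k in 1; do python3 -m inch '[0.0005,0.0001,0,0,0,0,0.001,0.0002,0,0,0,0]'; done; python3 - <<'E'
from h import *
goal(-.0155,0,.027,40)
cv2.imwrite("pics/w6.png",grab_frame("wrist")[:,:,::-1])
E
```

```text
time_s: 16.1
ee_pos: [0.5761, -0.0248, 0.0276]
ee_rot: [-2.886, -0.267, -1.048]
ft_force: [-1.2, -0.2, 0.3]
width: 0.011
grip_force: 1.0
time_s: 16.35
ee_pos: [0.5767, -0.0247, 0.0275]
ee_rot: [-2.886, -0.267, -1.048]
ft_force: [-2.0, -0.5, 0.2]
width: 0.003
grip_force: 1.1
lane now [-0.0186 -0.0001  0.0275] shift [ 0.003   0.0007 -0.0005] turn [ 0.2 -0.1  0. ] j [-0.22 -0.34  2.3   0.47  0.57  0.85] f [-2.  -0.5  0.2]
```

Expected home is about 5 mm further. I'll go in 1 mm steps and watch the force.

```bash
python3 -m inch '[0.0005,0.0001,0,0,0,0,0.001,0.0002,0,0,0,0]';python3 -m inch '[0.0005,0.0001,0,0,0,0,0.001,0.0002,0,0,0,0]';python3 -m inch '[0.0005,0.0001,0,0,0,0,0.001,0.0002,0,0,0,0]'
```

```text
time_s: 16.65
ee_pos: [0.5777, -0.0246, 0.0276]
ee_rot: [-2.886, -0.267, -1.048]
ft_force: [-0.8, -0.6, -0.6]
width: 0.004
grip_force: 1.0
time_s: 16.9
ee_pos: [0.5787, -0.0243, 0.0276]
ee_rot: [-2.886, -0.267, -1.048]
ft_force: [-1.3, 0.1, -0.9]
width: 0.005
grip_force: 1.0
time_s: 17.15
ee_pos: [0.5797, -0.0241, 0.0276]
ee_rot: [-2.886, -0.267, -1.048]
ft_force: [-2.3, -0.3, 0.1]
width: 0.004
grip_force: 1.0
```

```bash
python3 -m inch '[0.0003,0,0,0,0,0,0.0006,0.0001,0,0,0,0]'
```

```text
time_s: 17.4
ee_pos: [0.5802, -0.024, 0.0275]
ee_rot: [-2.886, -0.267, -1.048]
ft_force: [-5.5, -1.8, 2.5]
width: 0.011
grip_force: 3.1
```

```bash
python3 -m inch '[0.0003,0,0,0,0,0,0.0006,0.0001,0,0,0,0]'
```

```text
time_s: 17.65
ee_pos: [0.5806, -0.0239, 0.0274]
ee_rot: [-2.887, -0.267, -1.047]
ft_force: [-13.1, -2.1, 6.5]
width: 0.001
grip_force: 6.9
```

The force rise at TCP lane x ≈ -0.0145 matches the stop. I'll back off, then check.

```bash
python3 -m inch '[-0.004,-0.0007,0,0,0,0,-0.015,-0.0027,0,0,0,0,-0.035,-0.0065,0.002,0,0,0,-0.05,-0.0093,0.004,-1.6,8,0,-0.05,-0.0093,0.004,-3,15,0]'; python3 - <<'E'
from h import *
cv2.imwrite("pics/w7.png",grab_frame("wrist")[:,:,::-1])
goal(-.0155,0,.027,40)
E
```

```text
time_s: 18.27
ee_pos: [0.5299, -0.0341, 0.0326]
ee_rot: [-3.028, -0.28, -0.658]
ft_force: [-0.5, 0.2, 0.1]
width: 0.003
grip_force: 0.0
lane now [-0.0645 -0.0012  0.0341] shift [ 0.048   0.0101 -0.0071] turn [  3.4 -15.4   0.1] j [-0.19 -0.35  2.22  0.19  0.88  1.1 ] f [0.4 0.9 2.5]
```

View pics/w7.png

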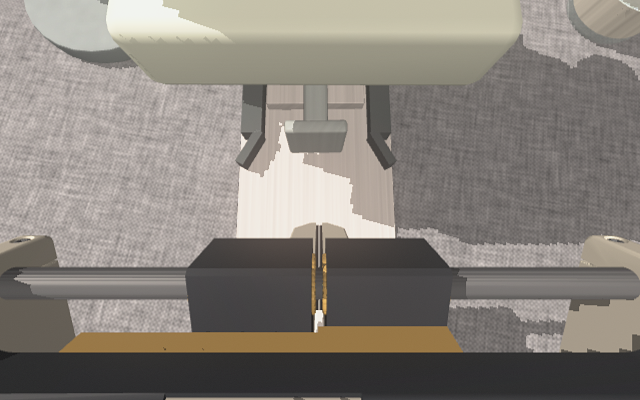

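The carrier sits between the rails. The deck rear edge is at (268–364,106), the thumb plate's lower rear edge at (289–344,152), and the flare tips at about (241,168) and (391,168). I'll verify these against the lane frame.

```bash
python3 - <<'E'
from h import *
i=camera_info("wrist")
def L(u,v,z):
    p=ray("w",u,v,z,i)-MOUTH; return np.round([C*p[0]+S*p[1],-S*p[0]+C*p[1]],4)
for n,a in {"deck rear (30)":(268,106,.016),"deck rear r":(364,106,.016),"thumb foot (-7.5)":(289,152,.016),"thumb foot r":(344,152,.016),"flare tip (-16)":(241,168,.006),"flare r":(391,168,.006)}.items(): print(n,L(*a))
E
```

```text
deck rear (30) [0.0298 0.0342]
deck rear r [ 0.0301 -0.0342]
thumb foot (-7.5) [-0.0043  0.0187]
thumb foot r [-0.0042 -0.0194]
flare tip (-16) [-0.013   0.0539]
flare r [-0.0128 -0.0541]
```

The carrier is home, centred and released, so I'm handing in.

```bash
python3 -c "
from plant import *;print(hand_in())"
```

```text
the job is handed in; nothing more can be done
None
```

The carrier is home against the end stop, centred between the rails and released, and the job is handed in at about 18 s with no verdict returned; two readings came near limits, a brief wrist force of about 114 N (limit 120 N) during a lean at joint 3's range limit, and about 13–15 N on the tool in the final push, which would break the 10 N microscope limit if the end stop counts as part of it.

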